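# Roll the pin to the blue start band

### The job

Get the slab board ready for the next slab: with the fingertips on top of the rolling pin's barrel, roll it along the two strips until it rests squarely over the blue band, in as many strokes as it takes, then leave it lying still there. Push only on its upper half so that it really rolls; do not pinch or lift it, and leave the other things alone.

Things in the scene. Friction and masses are not known exactly. Their poses are not given: they have to be found in the camera images.
- pin: Sizes in mm. Rolling pin, 0.3 to 0.7 kg. Barrel 70 in diameter, 190 long; red handles 30 thick end 152 from the middle and turn with it. Origin: middle of the axis, 61 above the table (top at 96). x: along the pin; z: up at the start, to a white line, turns as it rolls. Friction about 0.6, slight rolling resistance. Its top moves twice as far as the pin. Keep the fingertips above its mid-height.
- slab_board: Fixed pale board, 300 (x) x 600 (y) x 18 thick. Origin: centre of its underside, on the table. Two dark strips, 26 wide and 8 tall, run along its y at x = -70 and +70; the pin lies across them and rolls on their tops, 26 above the table, along the board's +y or -y.
- blue_band: The target: a flat blue painted band right across the board and its strips, 300 long (x) and 24 wide (y). Origin: its centre, on the board's top, 18 above the table. It lies on either side of the pin, 70 to 130 from the pin's axis along the board. The pin's axis should end over this band and parallel to it.
- yellow_band: Same as the blue band but yellow, on the other side of the pin: not the target.
- test_cup: small white test cup, 48 across, 45 high, standing on the slab board near its +y end; loose, to be left alone. Origin: centre of its underside. Sizes in mm.
- wood_rib: flat dark wooden potter's rib, 90 x 50 x 7, lying on the slab board near its -y end; loose, to be left alone. Origin: centre of its underside. Sizes in mm.
- mug: white mug, 82 across, 90 high, on the table to the left of the board; loose, to be left alone. Origin: centre of its underside. Sizes in mm.
- bowl: blue bowl, 150 across, 60 high, on the table to the right of the board; loose, to be left alone. Origin: centre of its underside. Sizes in mm.
- glaze_jar: amber glaze jar with white cap, 72 across, 85 high, on the table to the right; loose, to be left alone. Origin: centre of its underside. Sizes in mm.
- tumbler: white tumbler, 72 across at the rim, 100 high, on the table to the left; loose, to be left alone. Origin: centre of its underside. Sizes in mm.

How it is judged (in metres and radians):
On the way:
1. the fingers press on the upper part of the pin (contact force between the fingers and pin above 0.3 N and height (world z) of the grasp point above 0.08 m), for 0.04 s.
At the end, for the whole second after the job is handed in: The pin lies still on both strips, its axis within 12 mm of the blue band's centre line and its middle within 40 mm of the band's middle sideways, parallel to the band within 0.15 rad, and it has rolled: its starting top is turned more than 1.4 rad from upright (y of pin in the frame of blue_band between -0.012 and 0.012 m and x of pin in the frame of blue_band between -0.04 and 0.04 m and angle between the x axis of pin and the x axis of blue_band, either way round below 0.15 rad and angle between pin's own z axis and vertical above 1.4 rad and height (world z) of pin between 0.058 and 0.064 m and linear speed of pin below 0.01 m/s and angular speed of pin below 0.2 rad/s); the robot touches nothing.
It fails at once if the pin is lifted by more than 12 mm (height (world z) of pin above 0.073 m).
It fails at once if the fingers touch the pin low down instead of on its upper half (middle of the grip pads below 80 mm) (contact force between the fingers and pin above 0.5 N and height (world z) of the grasp point below 0.08 m).
It fails at once if a bystander is moved by more than 15 mm (distance of any of test_cup, wood_rib, mug, bowl, glaze_jar, tumbler from where it was at the start of the episode above 0.015 m).
It also fails if it takes over 58 s, if anything falls off the work surface, if the arm or the gripper's body presses on something with over 40 N, if the wrist force passes 120 N, or if a joint passes its speed limit or range.

### The arm

A 6-joint arm with a two-finger parallel gripper is mounted at the origin on the work surface. World frame = base frame: x ahead of the robot, y to its left, z up, the work surface at z = 0. Lengths are in mm, angles in rad, forces in N, time in s.
With the tool pointing down it reaches from about 425 to 1125 mm from the base axis. Payload 14.9 kg.
Tool frame: the origin (TCP) lies midway between the tips of the shut fingers; the grasp point (between the pads) lies 19 mm behind it (robot.hold_point_z is the distance from the TCP to the grasp point, in mm); z points along the fingers, y is the direction in which the jaws open and shut (so a half turn about z gives the same grasp; the last joint's range is limited). The gripper opens to 91 mm and grips with 3 to 60 N. Pads are 32 mm wide; open, the fingers measure 118 mm over their backs; the gripper's body (76 mm by 178 mm) begins 60 mm behind the grasp point.
Start: joints at [-1.165, 0.379, 1.734, -0, 1.028, -0.033], TCP at [297.395, -633.699, 213.932] pointing down, gripper open.
Joint ranges: [-2.77, 2.77], [-0.74, 2.19], [0, 2.66], [-1.06, 4.2], [0.31, 2.87], [-3.08, 3.08]. Speed limits (rad/s): [1.89, 1.89, 2.39, 3.14, 3.14, 3.14].

### API

Orientations are given as a unit quaternion [x, y, z, w].
In Python, from bench import robot, imaging, finder gives the robot as it stands. The module is installed in compiled form; this text tells all that it offers.
- The arm moves only by the shell command python3 -m creep 'ROWS' [FORCE]. ROWS is JSON, a list that holds one entry, the list of rows, each a list of 7 numbers: the turn, a rotation vector about the world's x, y, z in rad, then the shift along the world's x, y, z in cm, then the finger opening in cm, from 0 to 9.12. In form: [[[rx, ry, rz, tx, ty, tz, fingers], ...]]. A call has 1 to 20 rows; each row is the pose to reach, as a shift and turn from the pose measured when the call began; what a row does not reach only later rows make up. A row lasts 1/12 s, in which the tool goes at most 41.7 mm and 7.16 degrees, less where a joint would pass 70% of its speed; a pose out of reach is approached as far as the arm can. A call with a gripper value outside its range is refused whole. The fingers move at their own pace and stop on an object; FORCE is the grip in N (left out, the last holds). Time passes only in rows, so rows that repeat a pose let the fingers close. It gives the time, the measured TCP pose, the force and the opening at its end, in the units of the state.
- robot.observe(): the state, without advancing time (a new reading comes with each control period).
- imaging.read_camera(name): name is "side" or "top"; returns a dict with "color" (420x560x3 uint8, red, green, blue), "fx", "fy", "cx", "cy" (pixels), "k1" (the pictures are not rectified: a ray, as slopes to the right and down, at radius r is drawn at 1 + k1 r^2 times it, then the intrinsics apply), "extrinsics" (4x4, takes a point from world to camera coordinates). Camera axes: x right, y down, z forward; pixel columns grow to the right and rows downward; lengths in mm; the calibration is good to about 2 mm. A picture is of the moment at which its call begins. There is no depth.
- robot.close_job(): hands the job in, once; it reports no verdict.
Trained networks look in the newest picture that a camera, given by its name, has taken for a name from the list of things; names that differ only in an ending like _2 or _b are one class to them, and where a whole thing is asked for, a point or a joint stands for the part that bears it (a point fixed in the world has none). Each returns a list of dicts, best first, with "score" (0 to 1); they miss things now and then, are a little off and sometimes report something else, mostly with a low value. They report only what shows in the picture. A call takes as long as a camera call.
- finder.outline_of(camera, query): "mask" (420x560 bool, what is visible of it).
- finder.spot_point(camera, query): "point" ([x, y, z] in mm, in world coordinates, good to about 4 mm: a listed point, or the origin of a listed thing).
The state is a dict: "t": time; "joint_positions": joint angles; "dq": joint speeds; "tau": joint torques, N m; "position": TCP position; "tool_rot": TCP orientation; "ft_force": force on the tool from outside, world axes, zero at the start; "moment": the same for the moment, N m; "grip_width": finger opening in mm.
Only numpy, scipy, OpenCV 4.12 (cv2) and the standard library are available. Lean on these libraries where they do the work, as an engineer would, in place of code of your own. Each camera call takes 0.05 s, during which the arm holds its last target. There are 200 camera calls.

## Working session

There is one attempt and no reset: what is moved stays moved. The work goes in short steps, Python scripts to look and compute and a shell command to move; the robot and the scene stay as the last step left them, time stands still between calls to the robot, and variables do not carry over. Pictures are saved under pics/ and viewed, about 8 in all and at most 12, crops included, and the job is handed in when it is done.

```bash
mkdir -p pics
cat > h.py <<'E'
import numpy as np, cv2
from bench import robot, imaging, finder
def snap(cam,fn=None):
    d=imaging.read_camera(cam)
    if fn: cv2.imwrite('pics/'+fn,d['color'][:,:,::-1])
    return d
def KD(d):
    return np.array([[d['fx'],0,d['cx']],[0,d['fy'],d['cy']],[0,0,1.]]),np.array([d['k1'],0,0,0,0])
def proj(d,P):
    K,D=KD(d);E=np.array(d['extrinsics'])
    return cv2.projectPoints(np.array(P,float).reshape(-1,1,3),cv2.Rodrigues(E[:3,:3])[0],E[:3,3].copy(),K,D)[0].reshape(-1,2)
def onplane(d,uv,z):
    K,D=KD(d);E=np.array(d['extrinsics'])
    n=cv2.undistortPoints(np.array(uv,float).reshape(-1,1,2),K,D).reshape(-1,2)
    r=np.c_[n,np.ones(len(n))]@E[:3,:3]; c=-E[:3,:3].T@E[:3,3]
    return c+r*((z-c[2])/r[:,2])[:,None]
E
python3 - <<'E'
from h import *
d=snap('top','a_top.png');
for q in ['pin','slab_board','blue_band','yellow_band','test_cup','wood_rib','mug','bowl','glaze_jar','tumbler']:
    print(q,[(np.round(o['point'],1).tolist(),round(o['score'],2)) for o in finder.spot_point('top',q)[:2]])
def cen(q):
    m=finder.outline_of('top',q)[0]['mask'].astype(np.uint8)
    r=cv2.minAreaRect(cv2.findNonZero(m)); return r
for q,z in [('pin',61),('blue_band',18),('yellow_band',18),('slab_board',18)]:
    r=cen(q); print(q,r,np.round(onplane(d,cv2.boxPoints(r),z)[:,:2]).tolist(),np.round(onplane(d,[r[0]],z),1).tolist())
s=snap('side','a_side.png')
for q in ['pin','blue_band','slab_board']:
    print(q,[(np.round(o['point'],1).tolist(),round(o['score'],2)) for o in finder.spot_point('side',q)[:2]])
o=robot.observe();print(o['t'],o['position'],o['tool_rot'],o['grip_width'])
E
```

```text
pin [([539.0, 108.0, 61.3], 0.74)]
slab_board [([546.3, 109.0, 0.5], 0.97)]
blue_band [([572.7, 212.8, 14.5], 0.74)]
yellow_band [([524.2, 23.0, 16.4], 0.85), ([543.9, 107.5, 59.1], 0.48)]
test_cup [([546.8, 108.7, 3.5], 0.56), ([591.4, 360.9, 19.9], 0.46)]
wood_rib [([486.1, -153.2, 23.0], 0.63)]
mug [([551.9, 536.2, -0.8], 0.68)]
bowl [([409.7, -586.6, -1.6], 0.75)]
glaze_jar [([594.5, -510.5, 1.2], 0.68)]
tumbler [([397.9, 597.5, -2.5], 0.6)]
pin ((254.28839111328125, 212.23834228515625), (18.94388198852539, 81.31845092773438), 16.821407318115234) [[404.0, 179.0], [692.0, 103.0], [672.0, 36.0], [386.0, 114.0]] [[536.0, 108.5, 61.0]]
blue_band ((227.74020385742188, 205.62673950195312), (7.386297225952148, 79.11860656738281), 16.50436019897461) [[428.0, 259.0], [719.0, 187.0], [711.0, 160.0], [421.0, 233.0]] [[567.3, 210.5, 18.0]]Traceback (most recent call last):
  File "<stdin>", line 9, in <module>
  File "<stdin>", line 6, in cen
IndexError: list index out of range
```

Run:
```python
from h import *
d=imaging.read_camera('top')
big=cv2.resize(d['color'][130:290,130:330,::-1],None,fx=4,fy=4,interpolation=cv2.INTER_CUBIC)[:600]
cv2.imwrite('pics/b_top.png',big)
s=snap('side','a_side.png')
for q in ['pin','blue_band','slab_board']:
    print(q,[(np.round(o['point'],1).tolist(),round(o['score'],2)) for o in finder.spot_point('side',q)[:2]])
# color based line fits
for n,c in(('top',d),('side',s)):
    hsv=cv2.cvtColor(c['color'],cv2.COLOR_RGB2HSV)
    m=cv2.inRange(hsv,(100,80,60),(125,255,255))
    k,l,st,ce=cv2.connectedComponentsWithStats(m)
    for i in range(1,k):
        if st[i,4]>60: print(n,'blue',st[i].tolist(),np.round(ce[i],1),np.round(onplane(c,[ce[i]],18)[0],1))
o=robot.observe();print(o['t'],o['position'],o['tool_rot'],o['grip_width'],o['ft_force'])
```

```text
pin [([540.2, 109.8, 61.0], 0.79), ([399.4, 601.8, -1.3], 0.67)]
blue_band [([571.1, 215.2, 17.8], 0.91), ([523.3, 23.2, 15.8], 0.58)]
slab_board [([546.4, 108.3, -1.9], 0.56)]
top blue [310, 100, 4, 41, 113] [311.7 118.3] [ 919.7 -101.6   18. ]
top blue [499, 104, 61, 100, 4590] [534.2 152.8] [ 804.1 -988.6   18. ]
top blue [215, 168, 26, 76, 396] [227.7 205.7] [567.  210.6  18. ]
top blue [428, 231, 39, 38, 1125] [447.1 249.5] [ 416.4 -606.4   18. ]
side blue [366, 52, 27, 32, 504] [380.4  65.4] [ 834.6 -931.7   18. ]
side blue [213, 106, 31, 43, 799] [227.9 126.1] [ 978.4 -176.6   18. ]
side blue [194, 213, 49, 73, 612] [218.5 249.6] [558.8 214.1  18. ]
0.95 [ 297.38414118 -633.69809284  213.93055452] [9.76029320e-01 2.17639072e-01 2.27632585e-06 5.96495136e-06] 91.33908812506446 [-0.06494554  0.42920538  0.10946241]
```

View pics/b_top.png

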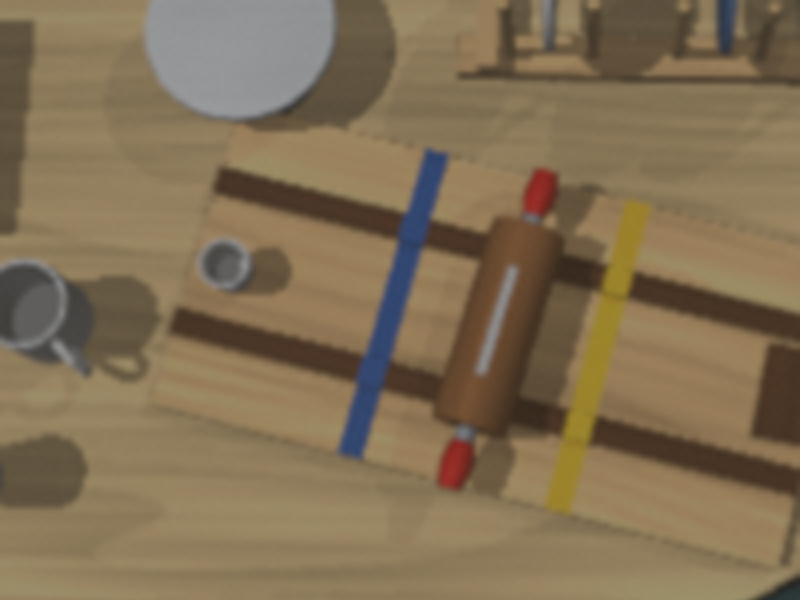

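View pics/a_side.png

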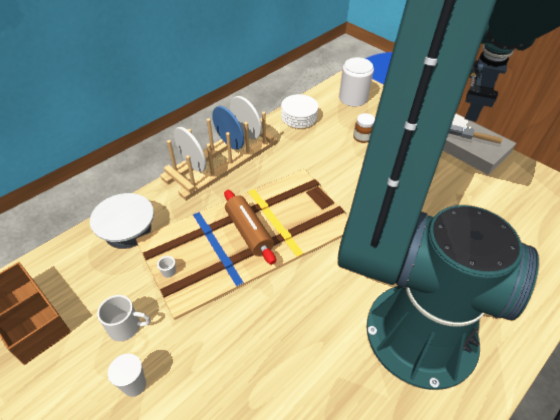

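The blue band lies left of the pin, on the +y side in the world frame: band at pixel (228,205) in the top view, pin at (254,212). The side view agrees: band at (218,250), pin at (249,228). The pin sits at about (538,109) and the band at about (570,212), so it has to roll about 107 mm along (0.247, 0.969). I'll press with the jaws open along the pin, using short strokes.

```bash
python3 -m creep '[[[0,0,0.3,5,15,0,9.1],[0,0,0.6,10,30,0,9.1],[0,0,0.883,16,48,0,9.1],[0,0,0.883,20,60,0,9.1],[0,0,0.883,23.7,72.9,0,9.1],[0,0,0.883,23.7,72.9,0,9.1],[0,0,0.883,23.7,72.9,0,9.1],[0,0,0.883,23.7,72.9,0,9.1],[0,0,0.883,23.7,72.9,0,9.1],[0,0,0.883,23.7,72.9,0,9.1],[0,0,0.883,23.7,72.9,0,9.1],[0,0,0.883,23.7,72.9,0,9.1],[0,0,0.883,23.7,72.9,0,9.1],[0,0,0.883,23.7,72.9,0,9.1],[0,0,0.883,23.7,72.9,0,9.1],[0,0,0.883,23.7,72.9,0,9.1],[0,0,0.883,23.7,72.9,0,9.1],[0,0,0.883,23.7,72.9,0,9.1],[0,0,0.883,23.7,72.9,0,9.1],[0,0,0.883,23.7,72.9,0,9.1]]]'
python3 - <<'E'
from h import *
from scipy.spatial.transform import Rotation as R
o=robot.observe();print(o['t'],o['position'],o['ft_force'],R.from_quat(o['tool_rot']).as_matrix().round(3).tolist(),np.round(o['joint_positions'],2))
E
```

```text
t: 2.62
position: [535.3, 98.4, 214.1]
tool_rot: [0.788, 0.615, 0.0, 0.0]
ft_force: [0.5, -0.5, -0.2]
grip_width: 91.0
2.6167 [535.32771666  98.44229361 214.11038793] [ 0.53952043 -0.46894786 -0.23873779] [[0.243, 0.97, 0.001], [0.97, -0.243, 0.0], [0.001, 0.001, -1.0]] [0.14 0.13 2.05 0.   0.96 0.38]
```

```bash
python3 -m creep '[[[0,0,0,-0.1,-0.3,-3,9.1],[0,0,0,-0.1,-0.3,-6,9.1],[0,0,0,-0.1,-0.3,-9,9.1],[0,0,0,-0.1,-0.3,-10.5,9.1],[0,0,0,-0.1,-0.3,-11.3,9.1],[0,0,0,-0.1,-0.3,-11.5,9.1],[0,0,0,-0.1,-0.3,-11.6,9.1],[0,0,0,-0.1,-0.3,-11.6,9.1]]]'
python3 -m creep '[[[0,0,0,0,0,-0.1,9.1],[0,0,0,0,0,-0.2,9.1],[0,0,0,0,0,-0.2,9.1]]]'
```

```text
t: 3.28
position: [535.0, 95.3, 99.1]
tool_rot: [0.789, 0.615, 0.001, 0.0]
ft_force: [0.2, 1.1, 0.2]
grip_width: 90.8
t: 3.53
position: [535.4, 95.4, 97.7]
tool_rot: [0.789, 0.615, 0.001, 0.001]
ft_force: [1.0, 0.2, -0.9]
grip_width: 91.0
```

```bash
python3 -m creep '[[[0,0,0,0,0,-0.1,9.1],[0,0,0,0,0,-0.15,9.1],[0,0,0,0,0,-0.2,9.1],[0,0,0,0,0,-0.2,9.1]]]'
```

```text
t: 3.87
position: [535.6, 95.5, 96.0]
tool_rot: [0.789, 0.615, 0.002, 0.001]
ft_force: [-1.6, -0.1, 5.8]
grip_width: 91.3
```

```bash
python3 -m creep '[[[0,0,0,0.03,0.12,-0.1,9.1],[0,0,0,0.12,0.48,-0.1,9.1],[0,0,0,0.24,0.97,-0.1,9.1],[0,0,0,0.36,1.45,-0.1,9.1],[0,0,0,0.48,1.94,-0.1,9.1],[0,0,0,0.6,2.42,-0.1,9.1]]]'
python3 - <<'E'
from h import *
for c in('top','side'):
    d=snap(c); print(c,[(np.round(o['point'],1).tolist(),round(o['score'],2)) for o in finder.spot_point(c,'pin')[:2]])
E
```

```text
t: 4.37
position: [542.4, 120.2, 96.0]
tool_rot: [0.789, 0.615, 0.002, 0.001]
ft_force: [-1.6, -0.9, 14.0]
grip_width: 91.2
top [([596.3, 362.7, 18.9], 0.21), ([525.6, 24.2, 18.3], 0.18)]
side [([546.4, 122.1, 63.1], 0.66)]
```

```bash
python3 -m creep '[[[0,0,0,0.12,0.48,-0.05,9.1],[0,0,0,0.24,0.97,-0.05,9.1],[0,0,0,0.36,1.45,-0.05,9.1],[0,0,0,0.48,1.94,-0.05,9.1],[0,0,0,0.58,2.3,-0.05,9.1],[0,0,0,0.64,2.56,-0.05,9.1],[0,0,0,0.66,2.66,-0.05,9.1],[0,0,0,0.66,2.66,-0.05,9.1],[0,0,0,0.66,2.66,-0.05,9.1]]]'
python3 -m creep '[[[0,0,0,0,0,0.4,9.1],[0,0,0,0,0,1.5,9.1],[0,0,0,0,0,2,9.1],[0,0,0,0,0,2,9.1]]]'
python3 - <<'E'
from h import *
for c in('top','side'):
    d=snap(c,'c_%s.png'%c); print(c,[(np.round(o['point'],1).tolist(),round(o['score'],2)) for o in finder.spot_point(c,'pin')[:2]])
for c in('top','side'):
    d=snap(c); print(c,[(np.round(o['point'],1).tolist(),round(o['score'],2)) for o in finder.spot_point(c,'pin')[:2]])
E
```

```text
t: 5.32
position: [549.8, 147.0, 96.2]
tool_rot: [0.788, 0.615, 0.003, 0.001]
ft_force: [-0.5, -0.8, 9.2]
grip_width: 90.8
t: 5.65
position: [550.6, 147.2, 117.9]
tool_rot: [0.788, 0.615, 0.004, 0.002]
ft_force: [0.5, -0.5, 0.3]
grip_width: 90.8
top []
side [([550.6, 135.2, 60.6], 0.7)]
top []
side [([551.1, 135.6, 61.5], 0.67)]
```

```bash
python3 -m creep '[[[0,0,0,-0.64,-2.56,0,9.1],[0,0,0,-0.64,-2.56,-0.8,9.1],[0,0,0,-0.64,-2.56,-1.6,9.1],[0,0,0,-0.64,-2.56,-2,9.1],[0,0,0,-0.64,-2.56,-2.15,9.1],[0,0,0,-0.64,-2.56,-2.25,9.1],[0,0,0,-0.64,-2.56,-2.3,9.1],[0,0,0,-0.6,-2.4,-2.3,9.1],[0,0,0,-0.5,-2,-2.3,9.1],[0,0,0,-0.38,-1.5,-2.3,9.1],[0,0,0,-0.25,-1,-2.3,9.1],[0,0,0,-0.12,-0.5,-2.3,9.1],[0,0,0,0,0,-2.3,9.1],[0,0,0,0.13,0.5,-2.3,9.1],[0,0,0,0.26,1,-2.3,9.1],[0,0,0,0.39,1.5,-2.3,9.1],[0,0,0,0.52,2,-2.3,9.1],[0,0,0,0.62,2.4,-2.3,9.1],[0,0,0,0.71,2.72,-2.3,9.1],[0,0,0,0.71,2.72,-2.3,9.1]]]'
python3 -m creep '[[[0,0,0,0,0,0,9.1],[0,0,0,0,0,0.4,9.1],[0,0,0,0,0,1.5,9.1],[0,0,0,0,0,2,9.1],[0,0,0,0,0,2,9.1]]]'
python3 - <<'E'
from h import *
for c in('side','side','top'):
    d=snap(c,'d_%s.png'%c); print(c,[(np.round(o['point'],1).tolist(),round(o['score'],2)) for o in finder.spot_point(c,'pin')[:1]])
E
```

```text
t: 7.72
position: [558.3, 176.3, 95.7]
tool_rot: [0.788, 0.615, 0.004, 0.001]
ft_force: [-12.7, 3.6, 47.2]
grip_width: 90.9
t: 8.13
position: [559.0, 176.6, 116.9]
tool_rot: [0.788, 0.615, 0.004, 0.001]
ft_force: [0.6, 0.4, -0.4]
grip_width: 91.1
side [([558.9, 164.1, 60.2], 0.61)]
side [([558.2, 164.7, 61.7], 0.68)]
top [([527.9, 21.3, 18.2], 0.61)]
```

View pics/d_side.png

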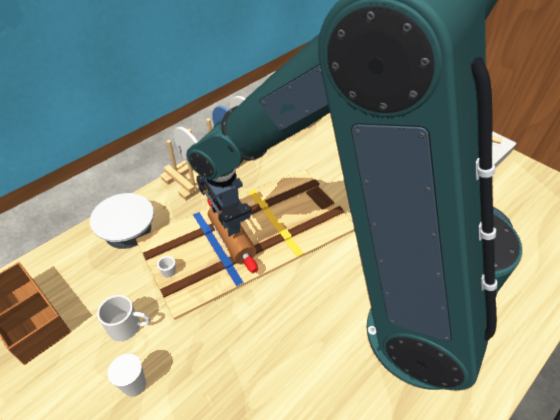

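The pin is at pixel (235,238), parallel to the band, with about 52 mm left to roll. The last press reached 47 N, so the next stroke will be lighter.

```bash
python3 -m creep '[[[0,0,0,-0.64,-2.52,0,9.1],[0,0,0,-0.64,-2.52,-0.8,9.1],[0,0,0,-0.64,-2.52,-1.5,9.1],[0,0,0,-0.64,-2.52,-1.9,9.1],[0,0,0,-0.64,-2.52,-2.05,9.1],[0,0,0,-0.64,-2.52,-2.12,9.1],[0,0,0,-0.64,-2.52,-2.14,9.1]]]'
python3 - <<'E'
from h import *
print(robot.observe()['ft_force'])
E
```

```text
t: 9.02
position: [552.0, 152.3, 95.5]
tool_rot: [0.788, 0.615, 0.003, 0.0]
ft_force: [-16.0, 2.8, 41.6]
grip_width: 90.6
[-16.00680281   2.81696157  41.6435225 ]
```

```bash
python3 -m creep '[[[0,0,0,0,0,0.04,9.1],[0,0,0,0.05,0.2,0.04,9.1],[0,0,0,0.15,0.6,0.04,9.1],[0,0,0,0.27,1.1,0.04,9.1],[0,0,0,0.39,1.6,0.04,9.1],[0,0,0,0.52,2.1,0.04,9.1]]]'
python3 -m creep '[[[0,0,0,0.12,0.5,0,9.1],[0,0,0,0.25,1,0,9.1],[0,0,0,0.37,1.5,0,9.1],[0,0,0,0.5,2,0,9.1],[0,0,0,0.6,2.4,0,9.1],[0,0,0,0.7,2.8,0,9.1],[0,0,0,0.72,2.9,0,9.1],[0,0,0,0.72,2.9,0,9.1],[0,0,0,0.72,2.9,0.4,9.1],[0,0,0,0.72,2.9,1.5,9.1],[0,0,0,0.72,2.9,2.1,9.1],[0,0,0,0.72,2.9,2.1,9.1]]]'
python3 - <<'E'
from h import *
for c in('side','side','side'):
    d=snap(c); print(c,[[(np.round(o['point'],1).tolist(),round(o['score'],2)) for o in finder.spot_point(c,q)[:1]] for q in('pin','blue_band')])
E
```

```text
t: 9.52
position: [558.1, 174.2, 96.2]
tool_rot: [0.788, 0.615, 0.004, 0.0]
ft_force: [1.4, -0.2, 9.7]
grip_width: 90.9
t: 10.52
position: [566.2, 203.6, 118.8]
tool_rot: [0.788, 0.615, 0.005, 0.001]
ft_force: [-0.1, 0.5, 1.0]
grip_width: 91.0
side [[([567.7, 192.8, 60.7], 0.69)], []]
side [[([565.5, 190.6, 59.7], 0.6)], [([568.5, 211.7, 15.7], 0.75)]]
side [[], [([571.7, 213.3, 17.4], 0.85)]]
```

```bash
python3 -m creep '[[[0,0,0,-0.55,-2.17,0,9.1],[0,0,0,-0.55,-2.17,-0.8,9.1],[0,0,0,-0.55,-2.17,-1.6,9.1],[0,0,0,-0.55,-2.17,-2.1,9.1],[0,0,0,-0.55,-2.17,-2.22,9.1],[0,0,0,-0.55,-2.17,-2.28,9.1],[0,0,0,-0.55,-2.17,-2.28,9.1]]]'
```

```text
t: 11.55
position: [560.1, 182.9, 95.7]
tool_rot: [0.789, 0.615, 0.004, -0.0]
ft_force: [-12.9, 2.7, 35.0]
grip_width: 90.6
```

```bash
python3 -m creep '[[[0,0,0,0,0,0.03,9.1],[0,0,0,0.05,0.2,0.03,9.1],[0,0,0,0.15,0.6,0.03,9.1],[0,0,0,0.27,1.1,0.03,9.1],[0,0,0,0.4,1.6,0.03,9.1],[0,0,0,0.52,2.1,0.03,9.1],[0,0,0,0.65,2.6,0.03,9.1],[0,0,0,0.78,3.1,0.03,9.1],[0,0,0,0.9,3.55,0.03,9.1],[0,0,0,0.98,3.85,0.03,9.1],[0,0,0,1.01,3.97,0.03,9.1],[0,0,0,1.01,3.97,0.03,9.1],[0,0,0,1.01,3.97,0.03,9.1]]]'
python3 -m creep '[[[0,0,0,0,0,0.5,9.1],[0,0,0,0,0,2,9.1],[0,0,0,0,0,5,9.1],[0,0,0,0,0,9,9.1],[0,0,0,-0.8,-3.5,12,9.1],[0,0,0,-1.6,-7,12,9.1],[0,0,0,-2.5,-10.5,12,9.1],[0,0,0,-3.5,-14,12,9.1],[0,0,0,-4.5,-17.5,12,9.1],[0,0,0,-5.3,-21,12,9.1],[0,0,0,-6,-24.5,12,9.1],[0,0,0,-7,-28,12,9.1],[0,0,0,-7,-28,12,9.1],[0,0,0,-7,-28,12,9.1]]]'
cat > m.py <<'E'
from h import *
import sys
dt=snap('top')
for c in('top','side'):
    d=snap(c,sys.argv[1]+'_%s.png'%c)
    for k in range(2):
        print(c,[(q,np.round(o['point'],1).tolist(),round(o['score'],2),'v',round(float(np.dot(o['point'][:2],[.247,.969])),1)) for q in('pin','blue_band') for o in finder.spot_point(c,q)[:1]])
        imaging.read_camera(c)
    big=cv2.resize(d['color'][150:300,150:310,::-1],None,fx=4,fy=4,interpolation=cv2.INTER_CUBIC) if c=='side' else cv2.resize(d['color'][150:260,190:300,::-1],None,fx=5,fy=5,interpolation=cv2.INTER_CUBIC)
    cv2.imwrite('pics/%s_%sz.png'%(sys.argv[1],c),big)
E
python3 m.py e
```

```text
t: 12.63
position: [571.3, 223.4, 96.3]
tool_rot: [0.788, 0.615, 0.005, -0.0]
ft_force: [2.6, -1.0, 8.6]
grip_width: 91.0
t: 13.8
position: [501.0, -57.7, 216.1]
tool_rot: [0.789, 0.614, 0.005, -0.0]
ft_force: [0.4, -0.2, 0.1]
grip_width: 91.0
top [('pin', [572.3, 211.6, 61.9], 0.96, 'v', 346.4)]
top [('pin', [569.1, 209.8, 59.6], 0.84, 'v', 343.9)]
side [('pin', [570.3, 213.2, 58.5], 0.75, 'v', 347.5), ('blue_band', [491.7, -153.0, 21.6], 0.15, 'v', -26.8)]
side [('pin', [568.2, 211.2, 61.2], 0.7, 'v', 345.0), ('blue_band', [550.4, 536.1, 5.7], 0.33, 'v', 655.4)]
```

View pics/e_topz.png

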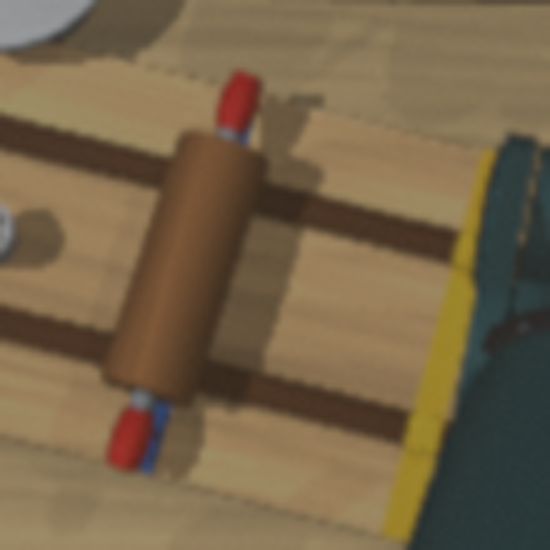

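View pics/e_sidez.png

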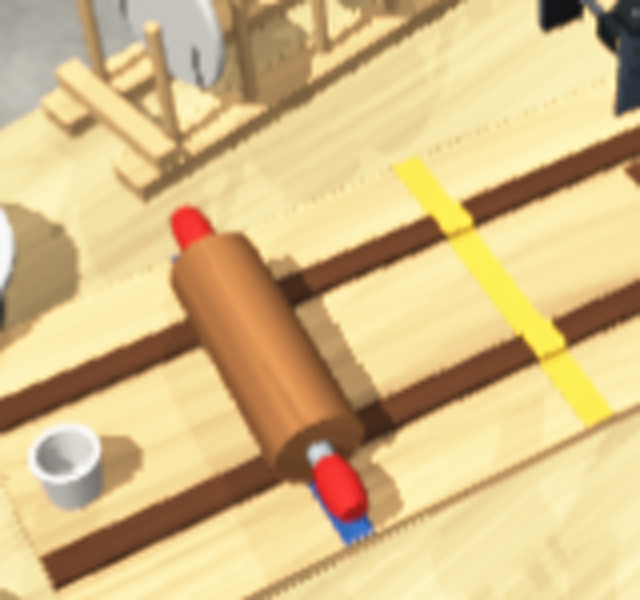

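The pin lies squarely over the band in both views: blue shows only beyond the lower handle, at top crop pixel (155,435) and side crop pixel (345,515). I'll check the remaining offset numerically, using the handle centroids and the band line from the first pictures.

```bash
cat > n.py <<'E'
from h import *
import sys
for c in('top','side'):
    d=imaging.read_camera(c); 
    a=cv2.imread('pics/a_%s.png'%c); e=cv2.imread('pics/%s_%s.png'%(sys.argv[1],c))
    hb=cv2.cvtColor(a,cv2.COLOR_BGR2HSV); m=cv2.inRange(hb,(100,80,60),(125,255,255))
    box=(slice(160,250),slice(205,250)) if c=='top' else (slice(205,295),slice(190,248))
    k=np.zeros_like(m);k[box]=m[box]
    P=onplane(d,np.argwhere(k)[:,::-1],18)
    vx,vy,x0,y0=cv2.fitLine(P[:,:2].astype(np.float32),cv2.DIST_HUBER,0,.01,.01).ravel()
    if vx<0: vx,vy=-vx,-vy
    n=np.array([-vy,vx]); 
    print(c,'band dir deg',np.degrees(np.arctan2(vy,vx)).round(2),'mid',x0,y0,'ends',[(P[:,:2]@[vx,vy]).min().round(),(P[:,:2]@[vx,vy]).max().round()])
    for nm,im in(('start',a),(sys.argv[1],e)):
        h=cv2.cvtColor(im,cv2.COLOR_BGR2HSV)
        r=cv2.inRange(h,(0,170,70),(5,255,255))|cv2.inRange(h,(174,170,70),(180,255,255))
        K,l,st,ce=cv2.connectedComponentsWithStats(r)
        ix=[i for i in range(1,K) if st[i,4]>15 and 190<ce[i][0]<300 and 150<ce[i][1]<300]
        Q=onplane(d,ce[ix],61)[:,:2]; q=Q[np.argsort(Q[:,0])]
        off=(q-[x0,y0])@n
        if len(q)==2: print(nm,st[ix,4],q.round(1).tolist(),'off',off.round(1),off.mean().round(1),'along',(((q.mean(0)-[x0,y0])@[vx,vy])).round(1),'deg',np.degrees(np.arctan2(*(q[1]-q[0])[::-1])).round(2))
        else: print(nm,ix,q)
E
python3 n.py e
```

```text
top band dir deg -13.63 mid 567.3051 210.505 ends [np.float64(357.0), np.float64(652.0)]
start [56 63] [[413.7, 143.6], [665.5, 74.4]] off [-101.2 -109.1] -105.1 along -3.0 deg -15.37
e [53 61] [[442.7, 245.0], [694.2, 175.8]] off [ 4.2 -3.8] 0.2 along 1.1 deg -15.39
side band dir deg -13.81 mid 562.59576 213.21123 ends [np.float64(357.0), np.float64(654.0)]
start [ 63 139] [[417.7, 144.4], [675.7, 73.6]] off [-101.4 -108.6] -105.0 along 9.5 deg -15.34
e [ 65 154] [[445.3, 246.0], [704.4, 174.6]] off [ 3.9 -3.7] 0.1 along 12.6 deg -15.42
```

```bash
python3 -c "
from bench import robot
print(robot.observe()['t']); robot.close_job()"
```

```text
14.65
the job is handed in; nothing more can be done
```

I rolled the pin onto the blue band in four strokes, pressing on top of the barrel with the open fingertips lined up along it. I then lifted off, backed the arm away and handed the job in at about 14.7 s.

**Position:** the last check put the pin's axis 0.1–0.2 mm from the band's centre line in both camera views, with a limit of 12 mm. It is parallel to the band within about 2° (0.03 rad). Sideways it is about 1 mm off by the top view and about 13 mm by the side view, inside the 40 mm limit either way.

**Rolling:** it travelled about 105 mm, which is about 3 rad if it rolled without slipping. I inferred the turn from that distance and from the white line no longer showing on top, and did not measure it directly.

**Other checks:**
- **Spot finder:** its single readings scattered by about ±2–3 mm around the same position. It gave no usable reading of the band once the pin covered it.
- **Stillness:** two finder readings after the lift-off agreed within that scatter, but I made no separate check that the pin was still.
- **Press force:** one stroke reached about 47 N on the wrist sensor, well under the 120 N wrist limit. I lightened the press during the next two strokes, though they still read 35–42 N when first pressing down.
- **Bystanders:** the arm stayed clear of the other objects throughout. I did not re-measure their positions.

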